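Line up the bolt holes of a pipe flange and pin them

TASK

Line up this flanged pipe joint for bolting: take the line-up pin with the yellow grip out of the tool rack, turn the loose top flange until its bolt holes stand over those of the fixed flange hidden under it, and push the pin down through both flanges at one hole (any of the four) until its shoulder sits flat on the top flange. Let go of the pin and leave the other tools and the loose things on the bench where they are.

Things in the scene. Friction and masses are not known exactly. Their poses are not given: they have to be found in the camera images.
- line_up_pin: Steel line-up pin with a yellow grip, round, 166 mm long, about 350 g, standing upright in one of the three rack holes (which one varies). Origin on its axis at the lower tip, z up along the pin. From the tip up: tapered nose, 8 mm across at its flat end, widening evenly to 16 mm over 25 mm; plain 16 mm body up to 80 mm; then the shoulder.
- pin_shoulder (a point): On the pin's axis at the underside of its shoulder disc, 80 mm above the tip. The disc is 28 mm across and 8 mm thick. In the rack the pin hangs by it on the rack's top, unclamped, and lifts straight out.
- pin_grip (a point): On the pin's axis in the middle of its yellow grip, 123 mm above the tip. The grip is 22 mm in diameter and runs from 88 to 158 mm above the tip; above it is an 18 mm steel striking end up to 166 mm.
- loose_flange: Loose aluminium flange, bright, on top of the upright pipe: 165 mm across, 16 mm thick, four 18 mm through holes 62.5 mm from its axis, on its own +x, +y, -x and -y axes. Origin on its axis at the underside, 116 mm above the bench. Turns several turns either way about the vertical pipe axis (friction 0.12 N m, 2 N at a hole) and stays where left; it cannot shift or lift.
- flange_top (a point): Centre of the loose flange's top face, 132 mm above the bench. Out of it rises the pipe stub, 60 mm across, with a red plastic cap 65 mm across whose top is 165 mm above the bench. A pin standing in a loose hole, moved round the pipe axis, takes the loose flange along.
- fixed_face (a point): Centre of the upper face of the fixed dark steel flange, 108 mm above the bench, 8 mm below the loose one. It is 18 mm thick with the same outline and the same four holes, covered by the loose flange: their angle (not this point's) is unknown, 16 to 74 degrees from the loose holes at first; felt or glimpsed only through those. Below it is free down to 31 mm.
- tool_rack: Fixed red-brown rack of steel plate, 230 mm long along its own y, 80 mm wide, its top 95 mm above the bench. Three 20 mm holes at own y = -70, 0 and +70 mm (x = 0), each with a tool standing in it. Origin under its middle at bench height.
- cold_chisel: Cold chisel with blue grip (22 mm) and black round hand guard (50 mm), standing in another hole of the rack, its guard resting on the rack; top 181 mm above the bench. Origin on its axis at its lower end, 80 mm below the rack's top. Leave it.
- centre_punch: Centre punch with red grip (22 mm) and black collar (32 mm), standing in another hole of the rack; top 179 mm above the bench. Origin on its axis at its lower end, 80 mm below the rack's top. Leave it.
- tube_offcut: Red-primed square tube offcut, 130 mm long along its own x, 40 x 40 mm, lying on the bench. Origin under its middle. Leave it.
- welding_magnet: Red and steel arrow-shaped welding magnet, 110 x 70 mm, 18 mm high, lying flat on the bench. Origin at its underside. Leave it.
There are look-alikes about, which are no part of the job. Of the things that look like the line_up_pin, the largest one is meant.

How it is judged:
At the end, for the whole second after the job is handed in: The pin stands upright (within 0.08 rad), released and at rest, through a bolt hole of both flanges, with its shoulder within 3 mm of the loose flange's top face; the chisel, the punch, the tube offcut and the magnet are within 30 mm of where they were (z of pin_shoulder in the frame of loose_flange between 0.012 and 0.019 m and horizontal distance between pin_shoulder and loose_flange between 0.057 and 0.068 m and angle between line_up_pin's own z axis and vertical below 0.08 rad and linear speed of line_up_pin below 0.02 m/s and distance of each of cold_chisel, centre_punch, tube_offcut, welding_magnet from where it was at the start of the episode below 0.03 m); the robot touches nothing.
It fails at once if the chisel or the punch is knocked about or pulled from the rack (distance of any of cold_chisel, centre_punch from where it was at the start of the episode above 0.03 m).
It fails at once if the tube offcut or the magnet is pushed away (distance of any of tube_offcut, welding_magnet from where it was at the start of the episode above 0.03 m).
It also fails if it takes over 64 s, if anything falls off the work surface, if the arm or the gripper's body presses on something with over 40 N, if the wrist force passes 120 N, or if a joint passes its speed limit or range.

ROBOT

A 6-joint arm with a two-finger parallel gripper is mounted at the origin on the work surface. World frame = base frame: x ahead of the robot, y to its left, z up, the work surface at z = 0. Lengths are in m, angles in rad, forces in N, time in s.
With the tool pointing down it reaches from about 0.375 to 0.9 m from the base axis. Payload 3.1 kg.
Tool frame: the origin (TCP) lies at the very end of the fingers, on their centre line; the grasp point (between the pads) lies 19 mm behind it; z points along the fingers, y is the line along which they close (so a half turn about z gives the same grasp; the last joint's range is limited). The gripper opens to 87 mm and grips with 3 to 60 N. Pads are 19 mm wide; open, the fingers measure 117 mm over their backs; the gripper's body (75 mm by 190 mm) begins 51 mm behind the grasp point.
Start: joints at [1.063, 0.527, 1.433, -0, 1.181, -0.178], TCP at [0.202, 0.592, 0.223] pointing down, gripper open.
Joint ranges: [-3.08, 3.08], [-0.75, 2.2], [0.22, 2.44], [-1.43, 4.57], [0, 2.65], [-2.85, 2.85]. Speed limits (rad/s): [2.79, 2.79, 3.14, 3.14, 3.14, 3.14].

INTERFACE

Orientations are given as a unit quaternion [x, y, z, w].
In Python, from rig import status, viewer, robot gives the robot as it stands.
- The arm moves only by the tool arm_command, never from a script. Its arguments are lists of equal length, an entry for each row: "delta_rot": the turn, a rotation vector about the tool's x, y, z in degrees, a list of three; "delta_pos": the shift along the tool's x, y, z in m, a list of three; "gripper": the closure, from -1 (fully open) to 1 (shut). In form: {"delta_rot": [[rx, ry, rz], ...], "delta_pos": [[dx, dy, dz], ...], "gripper": [gripper, ...]}. A call has 1 to 12 rows; each row is the pose to reach, as a shift and turn from the pose commanded when the call began, along the tool's axes at that moment; what a row does not reach only later rows make up. A row lasts 1/12 s, in which the tool goes at most 41.7 mm and 7.16 degrees, less where a joint would pass 70% of its speed; a pose out of reach is approached as far as the arm can. A call with a gripper value outside its range is refused whole. The fingers move at their own pace and stop on an object; "grip_force" is the grip in N (left out, the last holds). Time passes only in rows, so rows that repeat a pose let the fingers close. It gives the time, the measured TCP pose, the force, the opening and the grip force at its end, in the units of the state.
- status.get_obs(): the state, without advancing time (a new reading comes with each control period).
- viewer.camera(name): name is "scene" or "top"; returns a dict with "pixels" (420x560x3 uint8, blue, green, red), "fx", "fy", "cx", "cy" (pixels), "pose" (4x4, takes a point from camera to world coordinates). Camera axes: x right, y down, z forward; pixel columns grow to the right and rows downward; lengths in m; the calibration is good to about 2 mm. A picture is of the moment at which its call begins. There is no depth.
- robot.hand_in(): hands the job in; it is judged then, once.
The state is a dict: "time": time; "q": joint angles; "joint_velocities": joint speeds; "joint_torque": joint torques, N m; "position": TCP position; "tool_rot": TCP orientation; "ft_force": force on the tool from outside, world axes, zero at the start; "moment": the same for the moment, N m; "grip_width": finger opening in m; "grip_force": force on a finger pad.
Only numpy, scipy, OpenCV 4.12 (cv2) and the standard library are available. Lean on these libraries where they do the work, as an engineer would, in place of code of your own. Each camera call takes 0.05 s, during which the arm holds its last target. There are 200 camera calls.

## Working session

There is one attempt and no reset: what is moved stays moved. The work goes in short steps, Python scripts to look and compute and a tool call to move; the robot and the scene stay as the last step left them, time stands still between calls to the robot, and variables do not carry over. Pictures are saved under pics/ and viewed, at most 10 in all, crops included, and the job is handed in when it is done.

Besides the shell and the picture viewer there is one more tool, called after "Emit:" as name(argument=value, ...) on one line, values as JSON. arm_command: Moves the arm, as the interface text tells. Its arguments: {"type":"object","properties":{"delta_rot":{"type":"array","items":{"type":"array","items":{"type":"number"}}},"delta_pos":{"type":"array","items":{"type":"array","items":{"type":"number"}}},"gripper":{"type":"array","items":{"type":"number"}},"grip_force":{"type":"number"}},"required":["delta_rot","delta_pos","gripper"]}

```bash
ls; mkdir -p pics; cat > h.py <<'E'
import numpy as np, cv2
from rig import status, viewer, robot
def ray(c,u,v):
    P=c["pose"]; d=P[:3,:3]@np.array([(u-c["cx"])/c["fx"],(v-c["cy"])/c["fy"],1]); return P[:3,3],d
def onz(c,u,v,z):
    o,d=ray(c,u,v); return o+d*(z-o[2])/d[2]
def proj(c,p):
    P=np.array(c["pose"]); q=P[:3,:3].T@(np.array(p)-P[:3,3]); return c["fx"]*q[0]/q[2]+c["cx"],c["fy"]*q[1]/q[2]+c["cy"]
E
python3 - <<'E'
from h import *
a=viewer.camera("scene");b=viewer.camera("top")
cv2.imwrite("pics/a.png",a["pixels"]);cv2.imwrite("pics/b.png",b["pixels"])
for c in(a,b):print(np.round(c["pose"],3),c["fx"],c["cx"],c["cy"])
print(status.get_obs())
E
```

```text
pics
[[-0.841  0.419 -0.342  0.924]
 [ 0.541  0.672 -0.506  0.54 ]
 [ 0.018 -0.611 -0.791  0.905]
 [ 0.     0.     0.     1.   ]] 519.1859109539812 272.9415956267613 217.39756308323095
[[ 0.    -0.997  0.075  0.515]
 [-1.    -0.001 -0.004  0.018]
 [ 0.005 -0.075 -0.997  0.938]
 [ 0.     0.     0.     1.   ]] 396.90873038233417 286.5424682879058 208.0288973460981
{'time': 0.1, 'q': array([ 1.06350698e+00,  5.28376813e-01,  1.43377419e+00, -2.27802810e-06,
        1.18144990e+00, -1.78492891e-01]), 'joint_velocities': array([-0.0007203 , -0.0055618 , -0.00452491,  0.00077461, -0.0004228 ,
       -0.00033065]), 'joint_torque': array([-5.12365168e-04, -4.40989316e+01, -1.77151859e+01,  6.35411404e-02,
        5.34311926e-02, -4.30196269e-05]), 'position': array([0.20145054, 0.5909312 , 0.2216673 ]), 'tool_rot': array([ 1.63658192e-01,  9.86516593e-01, -9.46022813e-04, -3.36605176e-04]), 'ft_force': array([0.62646734, 0.51130234, 0.42890455]), 'moment': array([-0.0206869 , -0.03387355, -0.0229277 ]), 'grip_force': 0.0, 'grip_width': 0.086932695866344}
```

View pics/a.png

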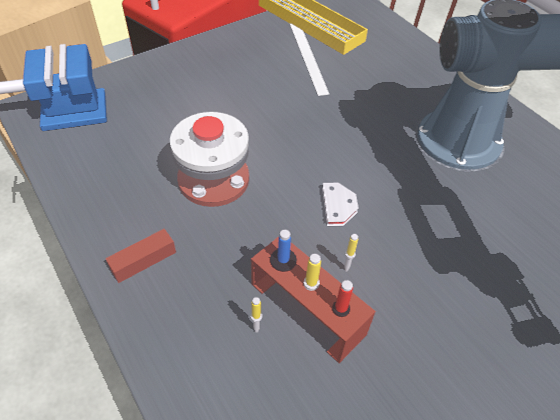

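View pics/b.png

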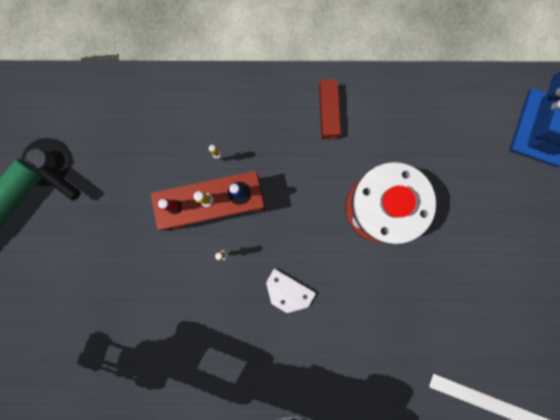

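Three yellow-grip things: the scene view shows (313,270) in the middle rack hole, and small ones standing on the bench at (352,250) and (256,312). The one in the rack is the largest and hangs by its shoulder, so it fits. I'll measure now and confirm in a crop.

```bash
cat > m.py <<'E'
from h import *
a=viewer.camera("scene");b=viewer.camera("top")
def blobs(c,lo,hi,amin):
    m=cv2.inRange(cv2.cvtColor(c["pixels"],cv2.COLOR_BGR2HSV),lo,hi)
    n,l,s,ce=cv2.connectedComponentsWithStats(m)
    return [(l==i,s[i],ce[i]) for i in range(1,n) if s[i][4]>=amin]
# yellow in both views: midpoint of two rays
Y=((20,110,90),(34,255,255))
for c,n in((a,"scene"),(b,"top")):
    for _,s,ce in blobs(c,*Y,12):
        print(n,"yellow",s,ce.round(1),onz(c,*ce,.138).round(4))
def tri(ua,ub):
    o1,d1=ray(a,*ua);o2,d2=ray(b,*ub)
    t=np.linalg.lstsq(np.c_[d1,-d2],o2-o1,rcond=None)[0]; return o1+t[0]*d1,o2+t[1]*d2
# rack top outline
for M,s,ce in blobs(b,(0,90,50),(10,255,255),800)+blobs(b,(170,90,50),(180,255,255),800):
    r=cv2.minAreaRect(np.argwhere(M)[:,::-1].astype(np.float32)); print("red",s,r)
    if s[4]>2500: print("rack corners",[onz(b,*p,.095)[:2].round(4) for p in cv2.boxPoints(r)])
# flange: white mask near, holes
for c,n,box in((b,"top",(330,140,460,260)),(a,"scene",(160,100,260,190))):
    x0,y0,x1,y1=box;g=cv2.cvtColor(c["pixels"],cv2.COLOR_BGR2HSV)[y0:y1,x0:x1]
    w=cv2.inRange(g,(0,0,130),(180,70,255))
    cs,h=cv2.findContours(w,cv2.RETR_CCOMP,cv2.CHAIN_APPROX_NONE)
    i=max(range(len(cs)),key=lambda k:cv2.contourArea(cs[k]))
    hull=cv2.convexHull(cs[i])[:,0]+[x0,y0]
    P=np.array([onz(c,*p,.132)[:2] for p in hull.astype(float)])
    print(n,"flange circle",cv2.minEnclosingCircle((P*1000).astype(np.float32)))
    for k in range(len(cs)):
        if h[0][k][3]==i and cv2.contourArea(cs[k])>8:
            m=cv2.moments(cs[k]);u=(m["m10"]/m["m00"]+x0,m["m01"]/m["m00"]+y0)
            print("  hole",np.round(u,1),cv2.contourArea(cs[k]),onz(c,*u,.132)[:2].round(4))
def crop(c,x0,y0,x1,y1,k):return cv2.resize(c["pixels"][y0:y1,x0:x1],None,fx=k,fy=k,interpolation=cv2.INTER_CUBIC)
A=crop(a,240,220,380,340,4);B=crop(b,150,130,270,270,4)[:480];
cv2.imwrite("pics/c.png",A)
E
python3 m.py
```

```text
scene yellow [ 260    0  108   55 2412] [319.8  23. ] [ 0.1375 -0.4294  0.138 ]
scene yellow [347 239  11  17 110] [351.7 246.8] [0.5081 0.1801 0.138 ]
scene yellow [306 260  15  26 269] [312.5 273.2] [0.5998 0.1879 0.138 ]
scene yellow [252 302   9  17 119] [256.  310.2] [0.7195 0.1964 0.138 ]
top yellow [211 149   8   6  21] [214.5 152.1] [0.6894 0.1615 0.138 ]
top yellow [197 194  13   9  35] [203.1 199.7] [0.5919 0.1831 0.138 ]
red [ 319   79   22   60 1163] ((329.5520935058594, 108.71339416503906), (59.29181671142578, 19.916868209838867), 86.90594482421875)
red [ 151  171  114   59 3529] ((207.2357177734375, 201.2561798095703), (40.9970817565918, 110.10400390625), 78.00310516357422)
rack corners [array([0.611 , 0.3073]), array([0.6605, 0.078 ]), array([0.5743, 0.0593]), array([0.5256, 0.287 ])]
red [383 185  34  33 876] ((399.5, 201.0), (32.0, 33.0), 90.0)
top flange circle ((587.2883911132812, -205.69102478027344), 84.18345642089844)
  hole [383.6 230.8] 45.5 [ 0.5291 -0.1827]
  hole [422.8 213.5] 39.0 [ 0.5645 -0.2633]
  hole [365.8 191.2] 43.5 [ 0.6101 -0.1477]
  hole [399.8 201.1] 1005.0 [ 0.5898 -0.2169]
  hole [404.6 174.2] 40.5 [ 0.6453 -0.228 ]
scene flange circle ((598.814697265625, -200.5496063232422), 174.0164794921875)
  hole [215.7 171.1] 11.5 [ 0.6236 -0.1146]
  hole [207.7 128. ] 655.5 [ 0.5771 -0.2346]
```

View pics/c.png

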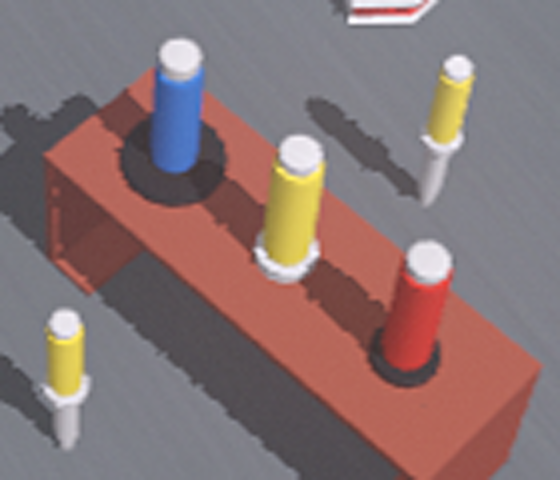

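The crop confirms it: the yellow-grip pin in the rack's middle hole (crop (290,200)) is clearly the largest, and it hangs by its shoulder. The other two are small pins on the bench. Next I refine its axis and compute the approach.

```bash
cat >> h.py <<'E'
from scipy.spatial.transform import Rotation as R
def go(p,yaw,o=None):
    """delta to TCP target p, tool down, tool-y at world yaw (deg)"""
    o=o or status.get_obs(); R0=R.from_quat(o["tool_rot"])
    best=None
    for y in (yaw,yaw+180):
        t=np.radians(y); Y=np.array([np.cos(t),np.sin(t),0]);Z=np.array([0,0,-1.]);
        rv=(R0.inv()*R.from_matrix(np.c_[np.cross(Y,Z),Y,Z])).as_rotvec(degrees=True)
        if best is None or np.linalg.norm(rv)<np.linalg.norm(best): best=rv
    print("rot",best.round(2),"pos",R0.inv().apply(np.array(p)-o["position"]).round(4))
E
python3 - <<'E'
from h import *
a=viewer.camera("scene");b=viewer.camera("top")
for n,uv,z in(("pin",(315,258.7),.181),("chisel",(285,234.5),.181),("punch",(347,285.5),.179),("shoulder",(312,282.5),.101)):
    print(n,onz(a,*uv,z).round(4))
g=cv2.cvtColor(b["pixels"],cv2.COLOR_BGR2HSV)
m=cv2.inRange(g,(0,0,150),(180,80,255)); m[:170]=0;m[232:]=0;m[:,:150]=0;m[:,270:]=0
n,l,s,ce=cv2.connectedComponentsWithStats(m)
for i in range(1,n): print("top",s[i],ce[i].round(1),onz(b,*ce[i],.181).round(4))
for i,z in ((0,.0),):pass
go([.597,.187,.23],12)
E
```

```text
pin [0.5981 0.1869 0.181 ]
chisel [0.6131 0.1191 0.181 ]
punch [0.5834 0.2551 0.179 ]
shoulder [0.5962 0.1862 0.101 ]
top [229 184   9   9  69] [233.2 188.1] [0.6101 0.1169 0.181 ]
top [193 191  10  10  76] [197.7 195.5] [0.5957 0.1847 0.181 ]
top [207 193   2   2   3] [207.3 193.7] [0.5993 0.1664 0.181 ]
top [158 199   9  10  74] [162.  203.3] [0.5807 0.2527 0.181 ]
top [202 204   8   3  22] [205.5 204.9] [0.5777 0.1695 0.181 ]
rot [-4.000e-02  2.000e-02  5.916e+01] pos [-0.5047 -0.255  -0.0077]
```

Emit:
arm_command(delta_rot=[[0,0,10],[0,0,20],[0,0,30],[0,0,40],[0,0,50],[0,0,59],[0,0,59],[0,0,59],[0,0,59],[0,0,59],[0,0,59],[0,0,59]], delta_pos=[[-0.504,-0.256,-0.008],[-0.504,-0.256,-0.008],[-0.504,-0.256,-0.008],[-0.504,-0.256,-0.008],[-0.504,-0.256,-0.008],[-0.504,-0.256,-0.008],[-0.504,-0.256,-0.008],[-0.504,-0.256,-0.008],[-0.504,-0.256,-0.008],[-0.504,-0.256,-0.008],[-0.504,-0.256,-0.008],[-0.504,-0.256,-0.008]], gripper=[-1,-1,-1,-1,-1,-1,-1,-1,-1,-1,-1,-1])

```text
time: 1.3
position: [0.5517, 0.2316, 0.2298]
tool_rot: [0.628, 0.778, 0.0, -0.0]
ft_force: [1.0, 0.8, -0.5]
grip_width: 0.0871
grip_force: 0.0
```

```bash
python3 -c "
from h import *
print(status.get_obs()['position']);go([.5965,.1858,.215],12.3)"
```

```text
[0.55167521 0.23155728 0.22976108]
rot [ 0.01 -0.01 -0.15] pos [-0.0542  0.0342  0.0148]
```

Emit:
arm_command(delta_rot=[[0,0,0],[0,0,0],[0,0,0],[0,0,0]], delta_pos=[[-0.027,0.017,0.0],[-0.054,0.034,0.0],[-0.054,0.034,0.0],[-0.054,0.034,0.0]], gripper=[-1,-1,-1,-1])

```text
time: 1.63
position: [0.5963, 0.186, 0.2293]
tool_rot: [0.63, 0.777, 0.0, -0.0]
ft_force: [-0.2, 0.5, -0.0]
grip_width: 0.0869
grip_force: 0.0
```

```bash
python3 -c "
from h import *
print(status.get_obs()['position']);go([.5965,.1858,.136],12.3)"
```

```text
[0.59628686 0.18599459 0.22927416]
rot [-0.01 -0.01 -0.33] pos [-0.0002  0.0002  0.0933]
```

Emit:
arm_command(delta_rot=[[0,0,0],[0,0,0],[0,0,0],[0,0,0],[0,0,0],[0,0,0],[0,0,0],[0,0,0],[0,0,0],[0,0,0],[0,0,0],[0,0,0]], delta_pos=[[0,0,0.03],[0,0,0.06],[0,0,0.08],[0,0,0.093],[0,0,0.093],[0,0,0.093],[0,0,0.093],[0,0,0.093],[0,0,0.093],[0,0,0.093],[0,0,0.093],[0,0,0.093]], gripper=[-1,-1,-1,-1,-1,1,1,1,1,1,1,1], grip_force=25)

```text
time: 2.63
position: [0.5953, 0.1876, 0.1371]
tool_rot: [0.628, 0.778, 0.0, 0.0]
ft_force: [0.0, 0.2, 0.9]
grip_width: 0.048
grip_force: 0.0
```

Emit:
arm_command(delta_rot=[[0,0,0],[0,0,0],[0,0,0],[0,0,0],[0,0,0],[0,0,0],[0,0,0],[0,0,0],[0,0,0],[0,0,0]], delta_pos=[[0,0,0],[0,0,0],[0,0,0],[0,0,0],[0,0,0],[0,0,0],[0,0,0],[0,0,0],[0,0,0],[0,0,0]], gripper=[1,1,1,1,1,1,1,1,1,1], grip_force=40)

```text
time: 3.47
position: [0.5955, 0.1877, 0.1366]
tool_rot: [0.628, 0.778, 0.0, 0.0]
ft_force: [1.5, 0.5, -1.3]
grip_width: 0.0212
grip_force: 39.9
```

Emit:
arm_command(delta_rot=[[0,0,0],[0,0,0],[0,0,0],[0,0,0],[0,0,0],[0,0,0],[0,0,0]], delta_pos=[[0,0,-0.01],[0,0,-0.035],[0,0,-0.065],[0,0,-0.1],[0,0,-0.13],[0,0,-0.15],[0,0,-0.15]], gripper=[1,1,1,1,1,1,1])

```text
time: 4.05
position: [0.597, 0.1881, 0.2922]
tool_rot: [0.628, 0.778, 0.003, 0.003]
ft_force: [1.3, -0.1, -3.4]
grip_width: 0.0212
grip_force: 39.9
```

```bash
python3 -c "
from h import *
o=status.get_obs();print(o['position'],o['ft_force'],o['q']);go([.609,-.147,.285],14)"
```

```text
[0.59698481 0.18807333 0.2921849 ] [ 1.2992073  -0.1164211  -3.37472521] [ 1.26885156e-01  4.57947615e-01  1.35296404e+00  5.39282764e-05
  1.32184825e+00 -8.55815504e-02]
rot [ 0.5   0.05 -1.83] pos [-0.3301 -0.059   0.0069]
```

Emit:
arm_command(delta_rot=[[0,0,0],[0,0,0],[0,0,0],[0,0,0],[0,0,0],[0,0,0],[0,0,0],[0,0,0],[0,0,0],[0,0,0],[0,0,0],[0,0,0]], delta_pos=[[-0.02,-0.004,0],[-0.055,-0.01,0],[-0.095,-0.017,0],[-0.135,-0.024,0],[-0.175,-0.031,0],[-0.215,-0.038,0],[-0.255,-0.046,0],[-0.29,-0.052,0],[-0.315,-0.056,0],[-0.33,-0.059,0],[-0.33,-0.059,0],[-0.33,-0.059,0]], gripper=[1,1,1,1,1,1,1,1,1,1,1,1])

```text
time: 5.05
position: [0.6058, -0.147, 0.2849]
tool_rot: [0.629, 0.778, -0.0, -0.002]
ft_force: [-0.7, -0.2, -3.2]
grip_width: 0.0212
grip_force: 39.9
```

```bash
python3 - <<'E'
from h import *
a=viewer.camera("scene");b=viewer.camera("top")
o=status.get_obs();print(o['position'],o['tool_rot'],o['ft_force'])
p=o['position']
x,y=proj(a,[p[0],p[1],.18]);print("scene expect tip",proj(a,[p[0],p[1],p[2]-.121]),"hole",proj(a,[.611,-.146,.132]))
x,y=int(x),int(y)
A=cv2.resize(a["pixels"][60:220,130:290],None,fx=3.5,fy=3.5,interpolation=2)
cv2.imwrite("pics/d.png",A)
E
```

```text
[ 0.60616803 -0.1455126   0.285639  ] [ 6.27786915e-01  7.78383503e-01  7.01574421e-05 -1.64506492e-03] [-0.7114741  -0.11404734 -3.52659902]
scene expect tip (np.float64(214.7533268065657), np.float64(147.02204273521954)) hole (np.float64(213.69313142454035), np.float64(159.16865610106112))
```

View pics/d.png

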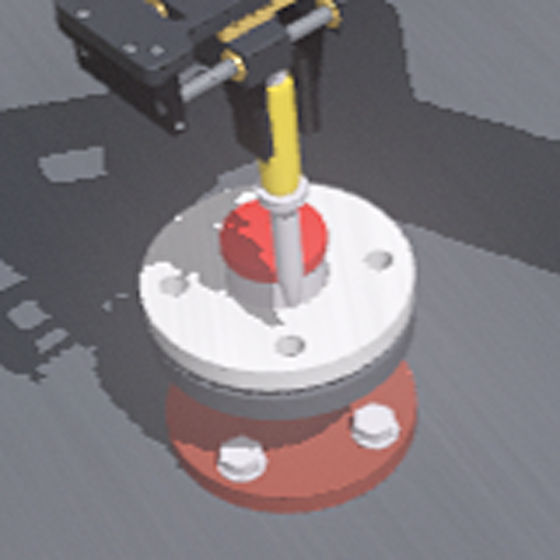

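```bash
python3 - <<'E'
from h import *
a=viewer.camera("scene");o=status.get_obs();p=o['position']
t=onz(a,213.1,146.3,p[2]-.121);h=onz(a,212.9,158.6,.132)
print(p,t,h,h-t); print(onz(a,130+175/3.5,60+286/3.5,.132),onz(a,130+378/3.5,60+260/3.5,.132))
go(p+np.r_[(h-t)[:2],0],13)
E
```

```text
[ 0.606413   -0.14536141  0.28597806] [ 0.60814458 -0.14873284  0.16497806] [ 0.61160476 -0.14827477  0.132     ] [ 0.00346018  0.00045808 -0.03297806]
[ 0.64679333 -0.22802579  0.132     ] [ 0.53129382 -0.18341615  0.132     ]
rot [-0.08 -0.11 -0.74] pos [-0.0003  0.0035 -0.    ]
```

Emit:
arm_command(delta_rot=[[0,0,0],[0,0,0],[0,0,0],[0,0,0],[0,0,0],[0,0,0],[0,0,0],[0,0,0]], delta_pos=[[0,0.0035,0],[0,0.0035,0.01],[0,0.0035,0.02],[0,0.0035,0.03],[0,0.0035,0.04],[0,0.0035,0.048],[0,0.0035,0.052],[0,0.0035,0.052]], gripper=[1,1,1,1,1,1,1,1])

```text
time: 5.87
position: [0.6095, -0.1464, 0.2327]
tool_rot: [0.628, 0.778, -0.0, -0.002]
ft_force: [0.1, 0.3, -4.2]
grip_width: 0.0212
grip_force: 39.9
```

Emit:
arm_command(delta_rot=[[0,0,0],[0,0,0],[0,0,0],[0,0,0]], delta_pos=[[0,0,0.002],[0,0,0.004],[0,0,0.005],[0,0,0.005]], gripper=[1,1,1,1])

```text
time: 6.2
position: [0.6105, -0.1467, 0.2298]
tool_rot: [0.628, 0.778, 0.0, 0.0]
ft_force: [-0.2, 1.1, -3.4]
grip_width: 0.0217
grip_force: 39.9
```

Emit:
arm_command(delta_rot=[[0,0,0],[0,0,0],[0,0,0]], delta_pos=[[0,0,0.001],[0,0,0.001],[0,0,0.001]], gripper=[1,1,1])

```text
time: 6.45
position: [0.6108, -0.1468, 0.2295]
tool_rot: [0.628, 0.778, 0.0, 0.001]
ft_force: [-0.1, -0.7, -0.4]
grip_width: 0.0212
grip_force: 40.0
```

```bash
python3 - <<'E'
from h import *
o=status.get_obs();Q=R.from_quat(o['tool_rot']).inv()
f=lambda a:.0625*np.array([np.cos(np.radians(a)),np.sin(np.radians(a)),0])
for s in (0,15,27,39,51,63):
    print(s,[list((1000*Q.apply(f(68.6+s+k)-f(68.6+s))[:2]).round(1)) for k in (3,6,9,12,15)])
E
```

```text
0 [[np.float64(1.7), np.float64(-2.8)], [np.float64(3.3), np.float64(-5.6)], [np.float64(4.8), np.float64(-8.6)], [np.float64(6.0), np.float64(-11.6)], [np.float64(7.2), np.float64(-14.7)]]
15 [[np.float64(1.0), np.float64(-3.1)], [np.float64(1.8), np.float64(-6.3)], [np.float64(2.4), np.float64(-9.5)], [np.float64(2.8), np.float64(-12.8)], [np.float64(3.1), np.float64(-16.0)]]
27 [[np.float64(0.3), np.float64(-3.3)], [np.float64(0.4), np.float64(-6.5)], [np.float64(0.4), np.float64(-9.8)], [np.float64(0.1), np.float64(-13.1)], [np.float64(-0.3), np.float64(-16.3)]]
39 [[np.float64(-0.4), np.float64(-3.2)], [np.float64(-1.0), np.float64(-6.5)], [np.float64(-1.7), np.float64(-9.7)], [np.float64(-2.6), np.float64(-12.8)], [np.float64(-3.7), np.float64(-15.9)]]
51 [[np.float64(-1.1), np.float64(-3.1)], [np.float64(-2.3), np.float64(-6.1)], [np.float64(-3.7), np.float64(-9.1)], [np.float64(-5.2), np.float64(-12.0)], [np.float64(-6.9), np.float64(-14.8)]]
63 [[np.float64(-1.7), np.float64(-2.8)], [np.float64(-3.5), np.float64(-5.5)], [np.float64(-5.5), np.float64(-8.1)], [np.float64(-7.6), np.float64(-10.6)], [np.float64(-9.8), np.float64(-13.0)]]
```

Emit:
arm_command(delta_rot=[[0,0,0],[0,0,0],[0,0,0],[0,0,0],[0,0,0],[0,0,0],[0,0,0]], delta_pos=[[0.0017,-0.0028,0],[0.0033,-0.0056,0],[0.0048,-0.0086,0],[0.006,-0.0116,0],[0.0072,-0.0147,0.001],[0.0072,-0.0147,0.002],[0.0072,-0.0147,0.002]], gripper=[1,1,1,1,1,1,1])

```text
time: 7.03
position: [0.5973, -0.1434, 0.2293]
tool_rot: [0.628, 0.778, 0.002, 0.004]
ft_force: [4.8, 0.6, 5.2]
grip_width: 0.0212
grip_force: 40.0
```

Emit:
arm_command(delta_rot=[[0,0,0],[0,0,0],[0,0,0],[0,0,0],[0,0,0],[0,0,0]], delta_pos=[[0.0005,-0.0015,0],[0.001,-0.0031,0],[0.0014,-0.0047,0],[0.0018,-0.0063,0],[0.0018,-0.0063,0],[0.0018,-0.0063,0]], gripper=[1,1,1,1,1,1])

```text
time: 7.53
position: [0.5917, -0.1428, 0.2293]
tool_rot: [0.628, 0.778, 0.003, 0.005]
ft_force: [6.2, 0.6, 4.9]
grip_width: 0.0211
grip_force: 40.0
```

Emit:
arm_command(delta_rot=[[0,0,0],[0,0,0],[0,0,0],[0,0,0],[0,0,0],[0,0,0]], delta_pos=[[0.0003,-0.0016,0],[0.0006,-0.0032,0],[0.0008,-0.0049,0],[0.001,-0.0065,0],[0.001,-0.0065,0],[0.001,-0.0065,0]], gripper=[1,1,1,1,1,1])

```text
time: 8.03
position: [0.5852, -0.1429, 0.2293]
tool_rot: [0.628, 0.778, 0.003, 0.005]
ft_force: [5.4, 0.7, 4.5]
grip_width: 0.0215
grip_force: 40.0
```

Emit:
arm_command(delta_rot=[[0,0,0],[0,0,0],[0,0,0],[0,0,0],[0,0,0],[0,0,0]], delta_pos=[[0.0002,-0.0016,0],[0.0003,-0.0033,0],[0.0004,-0.0049,0],[0.0004,-0.0065,0],[0.0004,-0.0065,0],[0.0004,-0.0065,0]], gripper=[1,1,1,1,1,1])

```text
time: 8.53
position: [0.5788, -0.1436, 0.2292]
tool_rot: [0.629, 0.778, 0.003, 0.004]
ft_force: [7.8, 2.0, 4.3]
grip_width: 0.0213
grip_force: 40.0
```

Emit:
arm_command(delta_rot=[[0,0,0],[0,0,0],[0,0,0],[0,0,0],[0,0,0],[0,0,0]], delta_pos=[[0,-0.0016,0],[0,-0.0033,0],[-0.0001,-0.0049,0],[-0.0003,-0.0066,0],[-0.0003,-0.0066,0],[-0.0003,-0.0066,0]], gripper=[1,1,1,1,1,1])

```text
time: 9.03
position: [0.5723, -0.145, 0.2292]
tool_rot: [0.629, 0.778, 0.003, 0.004]
ft_force: [6.6, 2.7, 5.3]
grip_width: 0.0217
grip_force: 40.1
```

Emit:
arm_command(delta_rot=[[0,0,0],[0,0,0],[0,0,0],[0,0,0],[0,0,0],[0,0,0]], delta_pos=[[-0.0002,-0.0016,0],[-0.0004,-0.0032,0],[-0.0007,-0.0048,0],[-0.001,-0.0065,0],[-0.001,-0.0065,0],[-0.001,-0.0065,0]], gripper=[1,1,1,1,1,1])

```text
time: 9.53
position: [0.5662, -0.1471, 0.2292]
tool_rot: [0.629, 0.778, 0.003, 0.004]
ft_force: [5.3, 2.6, 5.5]
grip_width: 0.0209
grip_force: 40.1
```

Emit:
arm_command(delta_rot=[[0,0,0],[0,0,0],[0,0,0],[0,0,0],[0,0,0],[0,0,0]], delta_pos=[[-0.0003,-0.0016,0],[-0.0007,-0.0032,0],[-0.0011,-0.0048,0],[-0.0016,-0.0063,0],[-0.0016,-0.0063,0],[-0.0016,-0.0063,0]], gripper=[1,1,1,1,1,1])

```text
time: 10.03
position: [0.5598, -0.1498, 0.2291]
tool_rot: [0.629, 0.778, 0.003, 0.003]
ft_force: [6.4, 2.1, 6.0]
grip_width: 0.0211
grip_force: 40.0
```

Emit:
arm_command(delta_rot=[[0,0,0],[0,0,0],[0,0,0],[0,0,0],[0,0,0]], delta_pos=[[-0.0006,-0.0016,0],[-0.0011,-0.0031,0],[-0.0017,-0.0046,0],[-0.0017,-0.0046,0],[-0.0017,-0.0046,0]], gripper=[1,1,1,1,1])

```text
time: 10.45
position: [0.5507, -0.1525, 0.2256]
tool_rot: [0.628, 0.778, -0.001, -0.002]
ft_force: [0.3, 1.2, -2.7]
grip_width: 0.0211
grip_force: 39.9
```

Emit:
arm_command(delta_rot=[[0,0,0],[0,0,0],[0,0,0],[0,0,0],[0,0,0],[0,0,0]], delta_pos=[[-0.0006,-0.0011,0.001],[-0.0012,-0.0022,0.003],[-0.0012,-0.0022,0.005],[-0.0012,-0.0022,0.007],[-0.0012,-0.0022,0.008],[-0.0012,-0.0022,0.008]], gripper=[1,1,1,1,1,1])

```text
time: 10.95
position: [0.5509, -0.1546, 0.2184]
tool_rot: [0.628, 0.778, 0.0, 0.0]
ft_force: [2.8, 2.4, -3.4]
grip_width: 0.0212
grip_force: 39.9
```

Emit:
arm_command(delta_rot=[[0,0,0],[0,0,0],[0,0,0],[0,0,0],[0,0,0],[0,0,0]], delta_pos=[[0,0,0.002],[0,0,0.004],[0,0,0.006],[0,0,0.008],[0,0,0.01],[0,0,0.01]], gripper=[1,1,1,1,1,1])

```text
time: 11.45
position: [0.5517, -0.1545, 0.2086]
tool_rot: [0.628, 0.778, 0.001, 0.001]
ft_force: [4.8, 3.1, -0.7]
grip_width: 0.0213
grip_force: 39.9
```

Emit:
arm_command(delta_rot=[[0,0,0],[0,0,0],[0,0,0],[0,0,0],[0,0,0],[0,0,0],[0,0,0],[0,0,0]], delta_pos=[[-0.0003,0.001,0],[-0.0006,0.002,0.002],[-0.0006,0.002,0.004],[-0.0006,0.002,0.006],[-0.0006,0.002,0.008],[-0.0006,0.002,0.01],[-0.0006,0.002,0.012],[-0.0006,0.002,0.012]], gripper=[1,1,1,1,1,1,1,1])

```text
time: 12.12
position: [0.5531, -0.1544, 0.1964]
tool_rot: [0.628, 0.778, 0.001, 0.0]
ft_force: [4.6, 4.7, 1.5]
grip_width: 0.0208
grip_force: 40.0
```

Emit:
arm_command(delta_rot=[[0,0,0],[0,0,0],[0,0,0],[0,0,0],[0,0,0],[0,0,0],[0,0,0],[0,0,0]], delta_pos=[[-0.001,0.001,0],[-0.0018,0.0022,0.002],[-0.0018,0.0022,0.004],[-0.0018,0.0022,0.006],[-0.0018,0.0022,0.008],[-0.0018,0.0022,0.01],[-0.0018,0.0022,0.012],[-0.0018,0.0022,0.012]], gripper=[1,1,1,1,1,1,1,1])

```text
time: 12.78
position: [0.5541, -0.1549, 0.1838]
tool_rot: [0.628, 0.778, 0.0, -0.002]
ft_force: [2.7, 4.8, 0.4]
grip_width: 0.0208
grip_force: 40.0
```

Emit:
arm_command(delta_rot=[[0,0,0],[0,0,0],[0,0,0],[0,0,0],[0,0,0],[0,0,0],[0,0,0],[0,0,0]], delta_pos=[[-0.001,0.001,0],[-0.0015,0.0012,0.002],[-0.0015,0.0012,0.004],[-0.0015,0.0012,0.006],[-0.0015,0.0012,0.008],[-0.0015,0.0012,0.01],[-0.0015,0.0012,0.012],[-0.0015,0.0012,0.012]], gripper=[1,1,1,1,1,1,1,1])

```text
time: 13.45
position: [0.5549, -0.1553, 0.1738]
tool_rot: [0.628, 0.778, 0.0, -0.003]
ft_force: [-1.9, 8.5, 13.6]
grip_width: 0.0212
grip_force: 40.0
```

```bash
python3 - <<'E'
from h import *
a=viewer.camera("scene")
print(status.get_obs()['position'],status.get_obs()['ft_force'])
cv2.imwrite("pics/e.png",cv2.resize(a["pixels"][60:220,130:290],None,fx=3.5,fy=3.5,interpolation=2))
E
```

```text
[ 0.55487256 -0.1552987   0.17376594] [-1.00127763  8.85494753 13.61405957]
```

View pics/e.png

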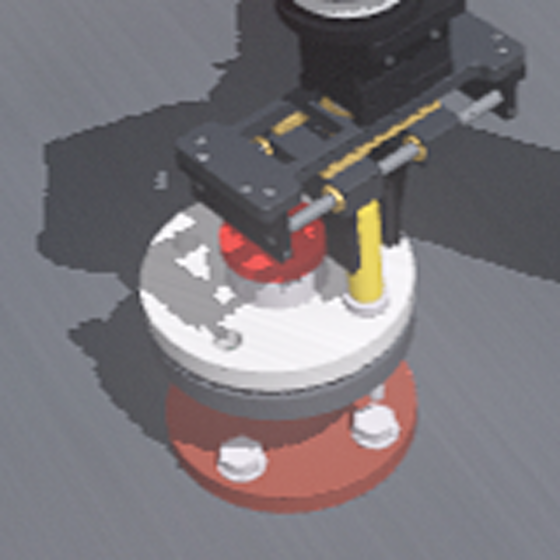

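The crop shows the pin seated: its shoulder is on the flange at (366,302), its tip shows below the fixed flange at (375,390), and the force reads about 17 N. I'll release it now and go straight up.

Emit:
arm_command(delta_rot=[[0,0,0],[0,0,0],[0,0,0],[0,0,0],[0,0,0],[0,0,0],[0,0,0],[0,0,0]], delta_pos=[[-0.002,0,-0.0015],[-0.002,0,-0.0015],[-0.002,0,-0.0015],[-0.002,0,-0.0015],[-0.002,0,-0.0015],[-0.002,0,-0.0015],[-0.002,0,-0.0015],[-0.002,0,-0.0015]], gripper=[0,-1,-1,-1,-1,-1,-1,-1])

```text
time: 14.17
position: [0.557, -0.1596, 0.1739]
tool_rot: [0.628, 0.778, -0.0, -0.0]
ft_force: [-0.5, 0.0, 0.3]
grip_width: 0.0663
grip_force: 0.0
```

Emit:
arm_command(delta_rot=[[0,0,0],[0,0,0],[0,0,0],[0,0,0],[0,0,0],[0,0,0],[0,0,0],[0,0,0],[0,0,0]], delta_pos=[[0,0,0],[0,0,0],[0,0,-0.02],[0,0,-0.05],[0,0,-0.08],[0,0,-0.12],[0,0,-0.15],[0,0,-0.15],[0,0,-0.15]], gripper=[-1,-1,-1,-1,-1,-1,-1,-1,-1])

```text
time: 14.92
position: [0.5581, -0.1599, 0.3266]
tool_rot: [0.628, 0.778, 0.001, 0.003]
ft_force: [-1.1, -0.6, -1.2]
grip_width: 0.0871
grip_force: 0.0
```

```bash
python3 - <<'E'
from h import *
a=viewer.camera("scene")
print(status.get_obs()['position'],status.get_obs()['ft_force'])
cv2.imwrite("pics/f.png",cv2.resize(a["pixels"][60:220,130:290],None,fx=3.5,fy=3.5,interpolation=2))
E
```

```text
[ 0.55692999 -0.15930113  0.32446668] [-0.07126537  0.25954756  0.22999637]
```

View pics/f.png

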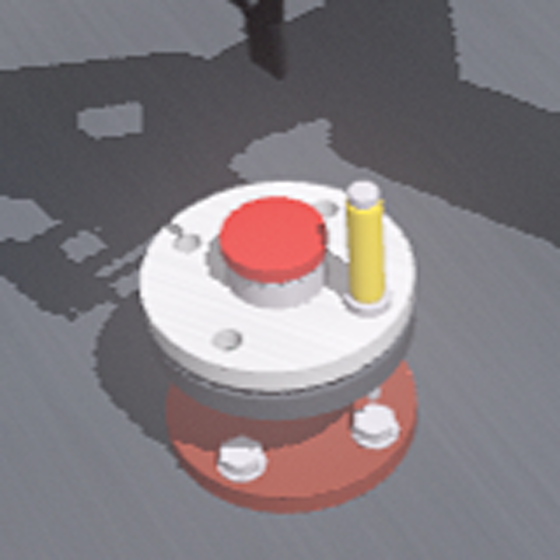

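The pin stands upright with its shoulder flush on the flange at crop (366,300), its tip shows below at (374,390), and the gripper is clear.

```bash
python3 -c "
from rig import robot
print(robot.hand_in())"
```

```text
the job is handed in; nothing more can be done
None
```

I handed the job in at about 15 s of the 64 s: the line-up pin is through both flanges with its shoulder on the top flange, released and upright in the last picture, and the arm touched none of the other things (no verdict came back).

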